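# Find the stamped crate and push it into the dispatch lane

## Robot

A 6-joint arm with a two-finger parallel gripper is mounted at the origin on the work surface. World frame = base frame: x ahead of the robot, y to its left, z up, the work surface at z = 0. Lengths are in m, angles in rad, forces in N, time in s.
With the tool pointing down it reaches from about 0.4 to 0.825 m from the base axis. Payload 7 kg.
Tool frame: the origin (TCP) lies at the very end of the fingers, on their centre line; the grasp point (between the pads) lies 19 mm behind it; x points along the fingers, y is the direction in which the jaws open and shut, and the axes are right-handed (so a half turn about x gives the same grasp; the last joint's range is limited). The gripper opens to 88 mm and grips with 3 to 60 N. Pads are 19 mm wide; open, the fingers measure 130 mm over their backs; the gripper's body (78 mm by 193 mm) begins 47 mm behind the grasp point.
Start: joints at [-0.955, 0.359, 0.012, 0, -1.224, -0.288], TCP at [0.217, -0.639, 0.227] pointing down, gripper open.
Joint ranges: [-3.07, 3.07], [-1.43, 2.12], [-1.02, 1.25], [-3.03, 1.67], [-3.05, -0], [-3.03, 3.03]. Speed limits (rad/s): [2.39, 2.39, 3.01, 3.14, 3.14, 3.14].

## Interface

Orientations are given as a rotation vector (axis times angle).
In Python, from workcell import observe, get_image, get_calibration, hand_in, search_frame, mark_of gives the robot as it stands.
- The arm moves only by the tool move_arm, never from a script. Its argument "rows" is a list of rows, each a list of 6 numbers: the shift along the tool's x, y, z in mm, then the turn, a rotation vector about the tool's x, y, z in rad. In form: [[tx, ty, tz, wx, wy, wz], ...]. A call has 1 to 12 rows; each row is the pose to reach, as a shift and turn from the pose commanded when the call began, along the tool's axes at that moment; what a row does not reach only later rows make up. A row lasts 1/8 s, in which the tool goes at most 62.5 mm and 10.7 degrees, less where a joint would pass 70% of its speed; a pose out of reach is approached as far as the arm can. A call with a gripper value outside its range is refused whole. "gripper" is the finger opening in mm, from 0 to 87.6, set as the call begins (left out, the last holds). The fingers move at their own pace and stop on an object; "newtons" is the grip in N (left out, the last holds). Time passes only in rows, so rows that repeat a pose let the fingers close. It gives the time, the measured TCP pose, the force and the opening at its end, in the units of the state.
- observe(): the state, without advancing time (a new reading comes with each control period).
- get_image(name): name is "scene" or "top"; returns (picture, depth): 420x560x3 uint8, red, green, blue; 420x560 float32, m along the optical axis (not along the pixel's ray), 0 where there is no reading.
- get_calibration(name): a dict with "camera_matrix" (3x3 intrinsics, pixels), "xyz" and "orientation" of the camera in the world. Camera axes: x right, y up, looking along -z (the intrinsics and any distortion apply to the point x, -y, -z); pixel columns grow to the right and rows downward; lengths in m; the calibration is good to about 2 mm. A picture is of the moment at which its call begins. get_calibration takes no time and is no camera call.
- hand_in(): hands the job in, once; it reports no verdict.
Trained networks look in the newest picture that a camera, given by its name, has taken for a name from the list of things; names that differ only in an ending like _2 or _b are one class to them, and where a whole thing is asked for, a point or a joint stands for the part that bears it (a point fixed in the world has none). Each returns a list of dicts, best first, with "confidence" (0 to 1); they miss things now and then, are a little off and sometimes report something else, mostly with a low value. They report only what shows in the picture. A call takes as long as a camera call. They do not tell look-alikes from the thing itself.
- search_frame(camera, label): "position" ([x, y, z] in m, in world coordinates, good to about 4 mm: the middle of the surface that is visible of it).
- mark_of(camera, label): "position" ([x, y, z] in m, in world coordinates, good to about 4 mm: a listed point, or the origin of a listed thing).
The state is a dict: "clock": time; "qpos": joint angles; "joint_vel": joint speeds; "effort": joint torques, N m; "position": TCP position; "eef_rot": TCP orientation; "force": force on the tool from outside, world axes, zero at the start; "wrist_torque": the same for the moment, N m; "finger_gap": finger opening in m.
Only numpy, scipy, OpenCV 4.12 (cv2) and the standard library are available. Lean on these libraries where they do the work, as an engineer would, in place of code of your own. Each camera call takes 0.05 s, during which the arm holds its last target.

## Task

Two empty yellow crates stand to the left and right of the dispatch lane, and one of them has a round blue-and-white stamp under its base. Without gripping or lifting anything off the bench, use the fingertips to tip the crate on the robot's left over towards the robot so that it lies on its side and shows its base, then tip the right-hand one over in the same way; then push the stamped crate, still lying on its side, across the bench until it lies between the two white lines of the dispatch lane. Leave the other crate lying where it fell, outside the lane, and do not disturb the billets, tools and can.

Things in the scene. Friction and masses are not known exactly. Their poses are not given: they have to be found in the camera images.
- crate_a: Empty open yellow crate, 80 (x) x 130 (y) x 120 mm tall (z), walls 4 mm, 0.3 kg; stands mouth up, +x face away from the robot (within 0.25 rad). Origin: centre of underside. The stamped one: blue disc 68 mm across, white centre, in the middle of its underside, hidden until tipped; otherwise like crate_b. Either may be on the left. Once tipped it lies 80 mm tall: mouth to the robot, underside upright facing away, own +x up, own y level.
- crate_b: Empty open yellow crate, 80 (x) x 130 (y) x 120 mm tall (z), walls 4 mm, 0.3 kg; stands mouth up, +x face away from the robot (within 0.25 rad). Origin: centre of underside. Plain underside. Either crate, pushed towards the robot at 95 mm height or more on its far face, pivots on its near bottom edge rather than slides, and falls by itself once it leans past about 45 degrees.
- lane: Flat painted dispatch lane between the crates. Origin: bench surface, midway between its two white lines; x runs along them away from the robot (within 0.1 rad). Lines 20 mm wide, centred at y = -110 and +110 mm (200 mm clear), from x = -170 to +190 mm. A fixed roller track 70 mm tall, 250 wide stands at x = 290 to 430 mm.
- billet1: dark steel billet, an upright cylinder 36 mm across and 45 mm tall, beyond the left crate near the far edge
- billet2: dark steel billet, an upright cylinder 36 mm across and 45 mm tall, beyond the right crate near the far edge
- billet3: dark steel billet, an upright cylinder 36 mm across and 45 mm tall, between the lane's far end and the roller track
- hammer: hammer lying to the left of the left crate
- paint_can: closed can 66 mm across and 100 mm tall, standing beyond and to the right of the right crate
- wrench: wrench lying to the right of the right crate
Not all that is in view belongs to the job. What is shaped like the crate_b but orange is not meant.

How it is judged:
On the way, in this order (a step that is already met when the one before it is completed fails the run):
1. the left-hand crate lies on its near side, its base facing away from the robot (((angle between crate_a's own x axis and vertical below 0.2 rad and y of crate_a in the frame of lane above 0.12 m and angle between crate_b's own z axis and vertical below 0.2 rad) or (angle between crate_b's own x axis and vertical below 0.2 rad and y of crate_b in the frame of lane above 0.12 m and angle between crate_a's own z axis and vertical below 0.2 rad))), for 0.2 s.
2. both crates lie so, and the stamped one is not yet in the lane (angle between each of crate_a, crate_b's own x axis and vertical below 0.2 rad and (y of crate_a in the frame of lane above 0.1 m or y of crate_a in the frame of lane below -0.1 m)), for 0.2 s.
3. the stamped crate lies in the dispatch lane (angle between crate_a's own x axis and vertical below 0.2 rad and y of crate_a in the frame of lane between -0.045 and 0.045 m and x of crate_a in the frame of lane between -0.1 and 0.17 m), for 0.2 s.
At the end, for the whole second after the job is handed in: Both crates lie at rest on their sides as tipped (within 0.2 rad). The middle of the stamped crate's underside is within 45 mm of the lane's centre line and -100 to +170 mm along the lane; that of the plain crate is over 140 mm from that line (all of step 3 and angle between crate_b's own x axis and vertical below 0.2 rad and (y of crate_b in the frame of lane above 0.14 m or y of crate_b in the frame of lane below -0.14 m) and linear speed of each of crate_a, crate_b below 0.02 m/s and angular speed of each of crate_a, crate_b below 0.1 rad/s); the robot touches nothing.
It fails at once if crate_a is lifted off the bench (height (world z) of crate_a above 0.085 m or (angle between crate_a's own z axis and vertical below 0.2 rad and height (world z) of crate_a above 0.03 m) or (angle between crate_a's own x axis and vertical below 0.2 rad and height (world z) of crate_a above 0.072 m)).
It fails at once if crate_b is lifted off the bench (height (world z) of crate_b above 0.085 m or (angle between crate_b's own z axis and vertical below 0.2 rad and height (world z) of crate_b above 0.03 m) or (angle between crate_b's own x axis and vertical below 0.2 rad and height (world z) of crate_b above 0.072 m)).
It fails at once if the plain crate is pushed towards the lane (y of crate_b in the frame of lane between -0.12 and 0.12 m).
It fails at once if the plain crate is dragged away from where it stood (distance of crate_b from where it was at the start of the episode above 0.12 m).
It fails at once if a billet, tool or the can is disturbed (moved over 20 mm) (distance of any of billet1, billet2, billet3, hammer, paint_can, wrench from where it was at the start of the episode above 0.02 m).
It also fails if it takes over 64 s, if anything falls off the work surface, if the arm or the gripper's body presses on something with over 40 N, if the wrist force passes 120 N, or if a joint passes its speed limit or range.

## Working session

There is one attempt and no reset: what is moved stays moved. The work goes in short steps, Python scripts to look and compute and a tool call to move; the robot and the scene stay as the last step left them, time stands still between calls to the robot, and variables do not carry over. Pictures are saved under pics/ and viewed, and the job is handed in when it is done.

Besides the shell and the picture viewer there is one more tool, called as name(argument=value, ...) on one line, values as JSON. move_arm: Moves the arm, as the interface text tells. Its arguments: {"type":"object","properties":{"rows":{"type":"array"},"gripper":{"type":"number"},"newtons":{"type":"number"}},"required":["rows"]}

```bash
ls; mkdir -p pics
python3 - <<'E'
from workcell import *
import cv2, numpy as np
for n in ("scene","top"):
    p,d=get_image(n); cv2.imwrite(f"pics/{n}0.png",p[:,:,::-1]); np.save(f"pics/{n}0.npy",d)
    c=get_calibration(n); print(n,c)
    for l in ("crate_a","lane","billet1","hammer","paint_can","wrench"):
        for f in (mark_of,search_frame):
            print(l,f.__name__,[(np.round(r["position"],3).tolist(),round(r["confidence"],2)) for r in f(n,l)])
print(observe())
E
```

```text
pics
scene {'camera_matrix': array([[416.6616123 ,   0.        , 282.98609394],
       [  0.        , 416.6616123 , 214.74820837],
       [  0.        ,   0.        ,   1.        ]]), 'xyz': array([1.43192787, 0.33242577, 0.72808575]), 'orientation': array([0.66531713, 0.86417448, 1.68882915])}
crate_a call [([0.47, 0.634, -0.002], 0.92), ([0.296, 0.427, 0.003], 0.87), ([0.595, 0.242, -0.002], 0.78), ([0.592, -0.251, -0.001], 0.58), ([0.319, 0.231, 0.004], 0.55)]
crate_a call [([0.348, 0.233, 0.088], 0.87), ([0.336, 0.425, 0.079], 0.78), ([0.628, -0.244, 0.077], 0.71), ([0.494, 0.63, 0.074], 0.59)]
lane call []
lane call [([0.845, 0.008, 0.058], 0.9), ([0.789, 0.23, 0.035], 0.23)]
billet1 call [([0.757, -0.221, -0.002], 0.87), ([0.774, 0.229, -0.004], 0.65), ([0.712, 0.038, 0.001], 0.51)]
billet1 call [([0.767, -0.211, 0.036], 0.87), ([0.787, 0.233, 0.035], 0.82), ([0.626, 0.246, 0.08], 0.67), ([0.725, 0.044, 0.038], 0.59)]
hammer call [([0.557, 0.49, -0.002], 0.8)]
hammer call [([0.651, 0.486, 0.02], 0.91), ([0.628, 0.243, 0.081], 0.33)]
paint_can call [([0.665, -0.38, 0.001], 0.95)
[... 1282 characters left out ...]
2, -0.478, 0.004], 0.71)]
{'clock': 1.3, 'qpos': array([-9.54915960e-01,  3.58581196e-01,  1.19228451e-02,  1.68784487e-05,
       -1.22412168e+00, -2.88087343e-01]), 'joint_vel': array([ 2.86027102e-04, -5.40599330e-04, -8.24893685e-04,  1.40278923e-03,
       -5.03982433e-04,  7.33025376e-05]), 'effort': array([-3.08966719e-04, -5.82395124e+01,  2.93292046e+01,  7.00205505e+00,
        1.23457654e-02, -4.59863691e-05]), 'position': array([ 0.21728417, -0.63905483,  0.22658642]), 'eef_rot': array([-0.2572614 ,  1.55545262,  0.25722736]), 'force': array([-0.04271493, -0.39258188, -0.16396118]), 'wrist_torque': array([ 0.00517695, -0.01765418,  0.00609688]), 'finger_gap': 0.08785715878887997}
```

View pics/scene0.png

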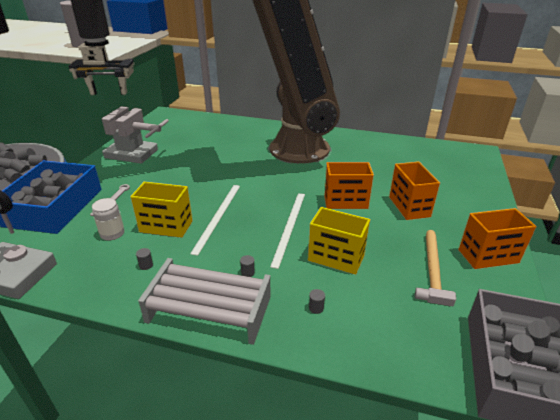

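View pics/top0.png

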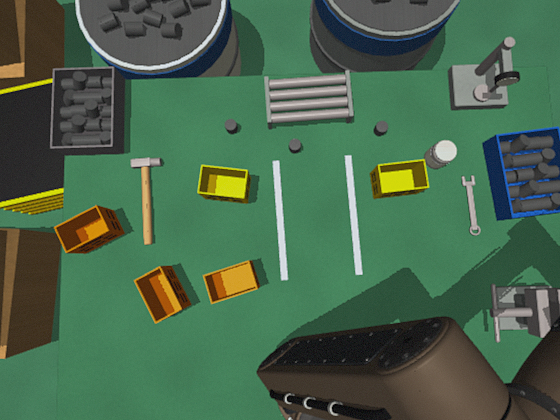

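Scene: the yellow crates are at top-image (224,183) on the left and (400,179) on the right. The look-alikes are orange crates at (86,228), (162,293) and (231,281). By colour and position, I take the two yellow ones either side of the lane lines (280,220) and (353,215). Next I fit their poses and check the choice in a crop.

```bash
cat > h.py <<'E'
import numpy as np, cv2
from scipy.spatial.transform import Rotation as R
from workcell import *
def cloud(n,d):
    c=get_calibration(n);K=np.array(c["camera_matrix"]);v,u=np.mgrid[:420,:560]
    X=(u-K[0,2])/K[0,0]*d;Y=(v-K[1,2])/K[1,1]*d
    P=np.stack([X,-Y,-d],-1)
    W=P@R.from_rotvec(c["orientation"]).as_matrix().T+c["xyz"]
    W[d==0]=np.nan
    return W
def yellow(p):
    h=cv2.cvtColor(p,cv2.COLOR_RGB2HSV)
    return (h[...,0]>=24)&(h[...,0]<=34)&(h[...,1]>120)&(h[...,2]>60)
def tof(pos,rv,target):  # world point to tool axes mm
    return R.from_rotvec(rv).as_matrix().T@(np.array(target)-pos)*1000
E
python3 - <<'E'
from h import *
o=observe()
print(R.from_rotvec(o['eef_rot']).as_matrix().round(3))
p=cv2.imread("pics/top0.png")[:,:,::-1].copy();d=np.load("pics/top0.npy");W=cloud("top",d)
Y=yellow(p)
for s in (1,-1):
    m=Y&(W[...,2]>.108)&(W[...,2]<.135)&(W[...,1]*s>.15)&(W[...,1]*s<.35)&(W[...,0]>.5)&(W[...,0]<.7)
    q=W[m][:,:2].astype(np.float32); r=cv2.minAreaRect(q*1000); print(s,m.sum(),r, np.median(W[m][:,2]))
    print(cv2.boxPoints(r).round())
g=cv2.cvtColor(p,cv2.COLOR_RGB2HSV)
m=(g[...,1]<60)&(g[...,2]>170)&(abs(W[...,2])<.012)&(abs(W[...,1])<.2)&(W[...,0]>.25)&(W[...,0]<.68)
n,lab,st,ce=cv2.connectedComponentsWithStats(m.astype(np.uint8))
for i in range(1,n):
    if st[i,4]>100: print(st[i],cv2.minAreaRect((W[lab==i][:,:2]*1000).astype(np.float32)),cv2.boxPoints(cv2.minAreaRect((W[lab==i][:,:2]*1000).astype(np.float32))).round())
cv2.imwrite("pics/crop0.png",cv2.resize(p[110:320,180:470],None,fx=2.6,fy=2.6)[:,:,::-1])
E
```

```text
[[-0.    -0.322  0.947]
 [-0.     0.947  0.322]
 [-1.    -0.    -0.   ]]
1 267 ((592.6377563476562, 244.81298828125), (129.9198455810547, 80.83998107910156), 82.1232681274414) 0.11874294884459258
[[544. 186.]
 [624. 175.]
 [642. 304.]
 [562. 315.]]
-1 285 ((593.5023803710938, -251.7943115234375), (80.99180603027344, 131.6602325439453), 4.931733131408691) 0.11945338637806957
[[ 547. -190.]
 [ 559. -321.]
 [ 640. -314.]
 [ 628. -183.]]
[345 157  18 118 824] ((502.4783935546875, -130.931884765625), (353.8685302734375, 22.238584518432617), 2.498060703277588) [[ 325. -128.]
 [ 326. -150.]
 [ 680. -134.]
 [ 679. -112.]]
[273 160  15 120 825] ((496.9335021972656, 89.42161560058594), (360.8890380859375, 20.674253463745117), 2.6166136264801025) [[316.  92.]
 [317.  71.]
 [678.  87.]
 [677. 108.]]
```

View pics/crop0.png

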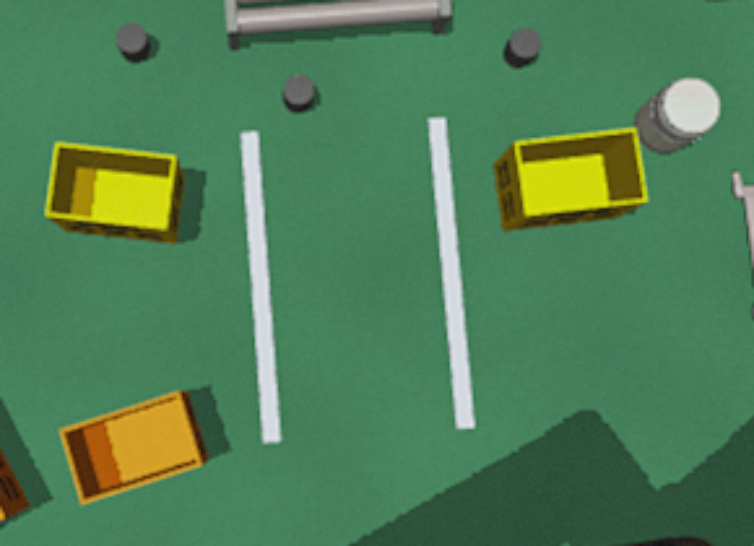

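The crop shows two plain yellow crates either side of the lane, and they are the right ones. Left crate: centre (0.593, 0.245), yaw -0.138. Right crate: centre (0.593, -0.252), yaw about +0.09. Lane origin: about (0.490, -0.021), yaw 0.045. Now I move to behind the left crate.

move_arm(rows=[[0,42,43,0.04,0,0],[0,84,86,0.08,0,0],[0,126,129,0.12,0,0],[0,168,172,0.16,0,0],[0,210,215,0.2,0,0],[0,252,258,0.24,0,0],[0,294,301,0.28,0,0],[0,336,344,0.32,0,0],[0,378,387,0.36,0,0],[0,420,430,0.4,0,0],[0,462,473,0.44,0,0],[0,504,516,0.466,0,0]], gripper=60)

```text
clock: 2.8
position: [0.5443, 0.0063, 0.227]
eef_rot: [0.109, 1.567, -0.109]
force: [2.0, -0.3, -0.5]
finger_gap: 0.0599
```

```bash
cat >> h.py <<'E'
def where(): 
    o=observe(); M=R.from_rotvec(o['eef_rot']).as_matrix(); print(o['clock'],o['position'].round(4),'yaw',np.arctan2(M[1,2],M[0,2]).round(3),'xz',M[2,0].round(3),o['force'].round(1),o['finger_gap'].round(3)); return o
E
python3 - <<'E'
from h import *
o=where()
for t in ([.665,.235,.227],[.665,.235,.10],[0.593-.03,.245+.004,.10]): print(tof(o['position'],o['eef_rot'],t).round())
E
```

```text
Traceback (most recent call last):
  File "h.py", line 17, in where
    o=observe(); M=R.from_rotvec(o['eef_rot']).as_matrix(); print(o['clock'],o['position'].round(4),'yaw',np.arctan2(M[1,2],M[0,2]).round(3),'xz',M[2,0].round(3),o['force'].round(1),o['finger_gap'].round(3)); return o
                                                                                                                                                                                      ^^^^^^^^^^^^^^^^^^^^^
AttributeError: 'float' object has no attribute 'round'
```

```bash
sed -i "s/o\['finger_gap'\].round(3)/round(float(o['finger_gap']),3)/" h.py
python3 - <<'E'
from h import *
o=where()
for t in ([.665,.235,.227],[.665,.235,.10],[0.593-.03,.245+.004,.10]): print(tof(o['position'],o['eef_rot'],t).round())
E
```

```text
2.8 [0.5443 0.0063 0.227 ] yaw -0.139 xz -1.0 [ 2.  -0.3 -0.5] 0.06
[  0. 243.  88.]
[127. 243.  88.]
[127. 243. -15.]
```

move_arm(rows=[[0,50,20,0,0,0],[0,100,40,0,0,0],[0,150,60,0,0,0],[0,200,80,0,0,0],[0,243,88,0,0,0],[0,243,88,0,0,0],[40,243,88,0,0,0],[80,243,88,0,0,0],[110,243,88,0,0,0],[126,243,88,0,0,0],[126,243,88,0,0,0]])

```text
clock: 4.18
position: [0.6638, 0.2322, 0.0999]
eef_rot: [0.108, 1.569, -0.11]
force: [0.1, -0.9, 1.4]
finger_gap: 0.0597
```

Run:
```python
from h import *
o=where()
p,d=get_image("scene"); cv2.imwrite("pics/s1.png",p[:,:,::-1])
```

```text
4.175 [0.6638 0.2322 0.0999] yaw -0.138 xz -1.0 [ 0.1 -0.9  1.4] 0.06
```

View pics/s1.png

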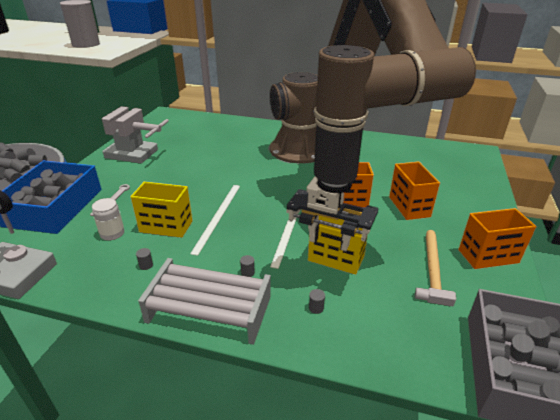

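The fingers are behind the left crate's far face at about (330,240). I push it towards the robot.

move_arm(rows=[[0,0,-10,0,0,0],[0,0,-18,0,0,0],[0,0,-25,0,0,0],[0,0,-32,0,0,0],[0,0,-39,0,0,0],[0,0,-46,0,0,0],[0,0,-53,0,0,0],[0,0,-60,0,0,0],[0,0,-67,0,0,0],[0,0,-74,0,0,0],[0,0,-81,0,0,0],[0,0,-85,0,0,0]])

```text
clock: 5.72
position: [0.5792, 0.2446, 0.1008]
eef_rot: [0.108, 1.568, -0.108]
force: [0.3, 0.3, 5.8]
finger_gap: 0.0601
```

Run:
```python
from h import *
o=where()
p,d=get_image("scene"); cv2.imwrite("pics/s2.png",p[:,:,::-1])
```

```text
5.725 [0.5792 0.2446 0.1008] yaw -0.138 xz -1.0 [0.3 0.3 5.8] 0.06
```

View pics/s2.png

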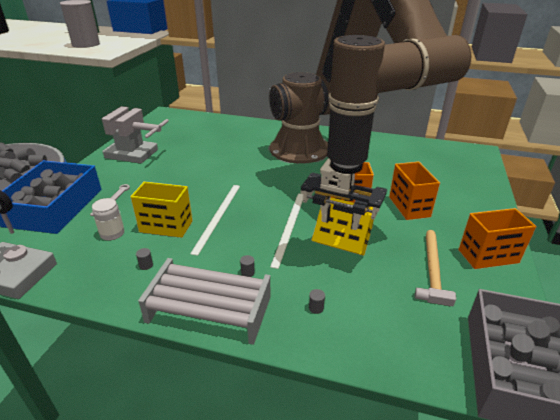

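The crate is tilting, with no slide visible. I keep pushing.

move_arm(rows=[[0,0,-7,0,0,0],[0,0,-14,0,0,0],[0,0,-21,0,0,0],[0,0,-27,0,0,0],[0,0,-27,0,0,0],[0,0,-27,0,0,0]])

```text
clock: 6.52
position: [0.5531, 0.2481, 0.1002]
eef_rot: [0.108, 1.569, -0.109]
force: [0.6, 0.7, 1.0]
finger_gap: 0.06
```

Run:
```python
from h import *
o=where()
p,d=get_image("scene"); cv2.imwrite("pics/s3.png",p[:,:,::-1])
```

```text
6.525 [0.5531 0.2481 0.1002] yaw -0.138 xz -1.0 [0.6 0.7 1. ] 0.06
```

View pics/s3.png

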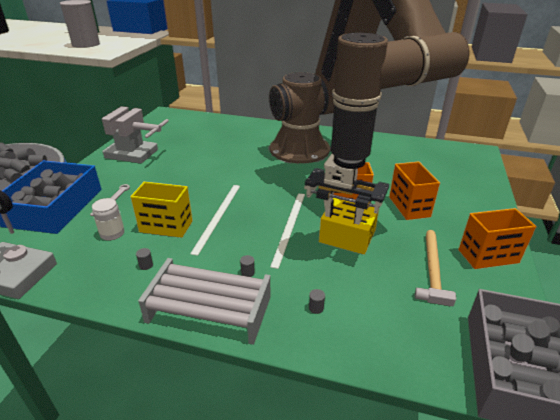

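The left crate lies on its side. Its base at about (347,232) is plain, so the right crate should be the stamped one. I lift and move behind the right crate.

move_arm(rows=[[-50,0,0,0,0,0],[-100,0,5,0,0,0],[-100,-50,30,0,0,0],[-100,-100,60,-0.04,0,0],[-100,-155,90,-0.08,0,0],[-100,-210,115,-0.12,0,0],[-100,-265,135,-0.16,0,0],[-100,-320,155,-0.2,0,0],[-100,-375,170,-0.23,0,0],[-100,-430,179,-0.23,0,0],[-100,-473,179,-0.23,0,0],[-100,-473,179,-0.23,0,0]])

```text
clock: 8.07
position: [0.6644, -0.2484, 0.1996]
eef_rot: [-0.069, 1.571, 0.069]
force: [-1.0, 0.5, -0.2]
finger_gap: 0.0599
```

Run:
```python
from h import *
o=where(); print(tof(o['position'],o['eef_rot'],[.666,-.2455,.1]).round())
p,d=get_image("scene"); cv2.imwrite("pics/s4.png",p[:,:,::-1])
p,d=get_image("top"); cv2.imwrite("pics/t4.png",p[:,:,::-1]); W=cloud("top",d)
m=yellow(p)&(W[...,2]>.065)&(W[...,2]<.1)&(W[...,1]>.13)&(W[...,1]<.35)&(W[...,0]>.4)&(W[...,0]<.7)
r=cv2.minAreaRect((W[m][:,:2]*1000).astype(np.float32));print(r,np.median(W[m][:,2]),cv2.boxPoints(r).round())
```

```text
8.075 [ 0.6644 -0.2484  0.1996] yaw 0.088 xz -1.0 [-1.   0.5 -0.2] 0.06
[100.   3.   2.]
((489.8214111328125, 259.45281982421875), (130.2002716064453, 120.01024627685547), 81.74858856201172) 0.0795552080118056 [[421. 204.]
 [540. 186.]
 [559. 315.]
 [440. 332.]]
```

View pics/s4.png

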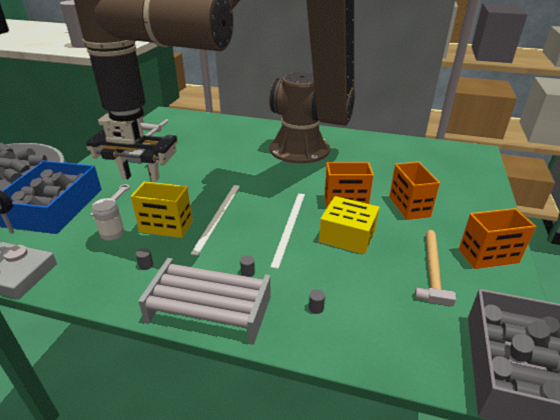

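Run:
```python
from h import *
c=get_calibration("scene");M=R.from_rotvec(c["orientation"]).as_matrix()
for q in ([.664,-.248,.2],[.593,-.252,.12],[.664,-.248,.1]):
    v=M.T@(np.array(q)-c["xyz"]); v=v*[1,-1,-1]; u=c["camera_matrix"]@v; print((u/u[2])[:2].round())
```

```text
[140. 178.]
[158. 190.]
[147. 211.]
```

View pics/t4.png

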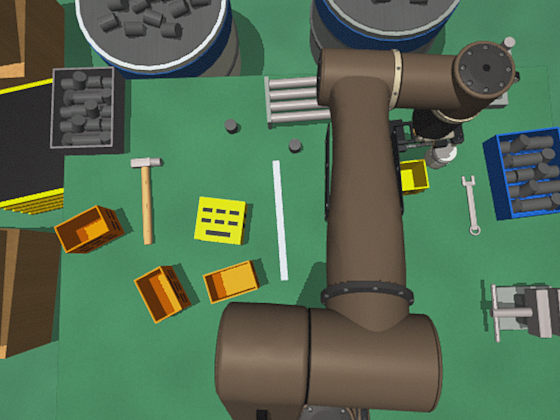

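The gripper is where it should be: the tip projects to (140,178). The left crate lies flat at top (220,220). I lower, then push.

move_arm(rows=[[40,3,2,0,0,0],[80,3,2,0,0,0],[100,3,2,0,0,0],[100,3,2,0,0,0],[100,3,-8,0,0,0],[100,3,-16,0,0,0],[100,3,-23,0,0,0],[100,3,-30,0,0,0],[100,3,-37,0,0,0],[100,3,-44,0,0,0],[100,3,-51,0,0,0],[100,3,-58,0,0,0]])

```text
clock: 9.68
position: [0.6072, -0.2474, 0.1009]
eef_rot: [-0.072, 1.569, 0.072]
force: [2.9, 0.1, 4.5]
finger_gap: 0.0602
```

move_arm(rows=[[0,0,-7,0,0,0],[0,0,-14,0,0,0],[0,0,-21,0,0,0],[0,0,-28,0,0,0],[0,0,-35,0,0,0],[0,0,-42,0,0,0],[0,0,-49,0,0,0],[0,0,-55,0,0,0],[0,0,-55,0,0,0],[0,0,-55,0,0,0]])

```text
clock: 10.92
position: [0.5527, -0.2523, 0.1005]
eef_rot: [-0.072, 1.57, 0.072]
force: [0.9, -0.2, 0.4]
finger_gap: 0.0602
```

Run:
```python
from h import *
o=where()
p,d=get_image("scene"); cv2.imwrite("pics/s5.png",p[:,:,::-1])
```

```text
10.925 [ 0.5527 -0.2523  0.1005] yaw 0.092 xz -1.0 [ 0.9 -0.2  0.4] 0.06
```

View pics/s5.png

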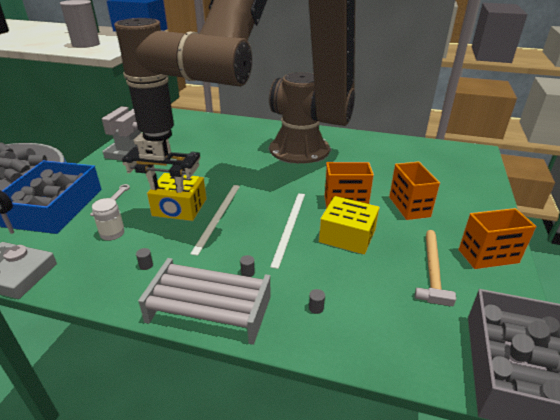

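The stamp shows at (171,207), so the right crate is crate_a. I lift and measure.

move_arm(rows=[[-50,0,0,0,0,0],[-100,0,0,0,0,0],[-100,-50,0,0,0,0],[-100,-100,0,0,0,0],[-100,-130,0,0,0,0],[-100,-130,0,0,0,0]])

```text
clock: 11.72
position: [0.5642, -0.3837, 0.1996]
eef_rot: [-0.07, 1.571, 0.07]
force: [-0.3, 0.3, -0.9]
finger_gap: 0.0597
```

```bash
cat >> h.py <<'E'
def lying(n,p,d,ylo,yhi):
    W=cloud(n,d); m=yellow(p)&(W[...,2]>.068)&(W[...,2]<.095)&(W[...,1]>ylo)&(W[...,1]<yhi)&(W[...,0]>.38)&(W[...,0]<.7)
    r=cv2.minAreaRect((W[m][:,:2]*1000).astype(np.float32));print(n,m.sum(),r,np.median(W[m][:,2]),cv2.boxPoints(r).round().tolist())
E
python3 - <<'E'
from h import *
o=where();print(o['qpos'].round(3))
for n in ("scene","top"):
    p,d=get_image(n); cv2.imwrite(f"pics/{n}6.png",p[:,:,::-1]); lying(n,p,d,-.38,-.12)
    print([(np.round(r["position"],3).tolist(),round(r["confidence"],2)) for r in mark_of(n,"crate_a")])
E
```

```text
11.725 [ 0.5642 -0.3837  0.1996] yaw 0.089 xz -1.0 [-0.3  0.3 -0.9] 0.06
[-0.312  0.387 -0.007  0.    -1.177 -1.169]
scene 984 ((491.8485107421875, -258.4216613769531), (128.45877075195312, 132.21505737304688), 5.561626434326172) 0.07812642225032529 [[422.0, -199.0], [434.0, -330.0], [562.0, -318.0], [549.0, -186.0]]
[([0.551, -0.257, 0.036], 0.95), ([0.472, 0.635, -0.003], 0.75), ([0.548, 0.251, 0.038], 0.68), ([0.295, 0.426, 0.001], 0.57)]
top 361 ((488.58123779296875, -210.39308166503906), (40.094722747802734, 123.89820098876953), 87.71495819091797) 0.07980154458327182 [[426.0, -228.0], [550.0, -233.0], [551.0, -193.0], [427.0, -188.0]]
[([0.317, 0.229, 0.0], 0.92), ([0.293, 0.423, -0.005], 0.7), ([0.554, -0.258, 0.039], 0.67), ([0.549, 0.251, 0.042], 0.65), ([0.475, 0.636, -0.002], 0.56)]
```

View pics/scene6.png

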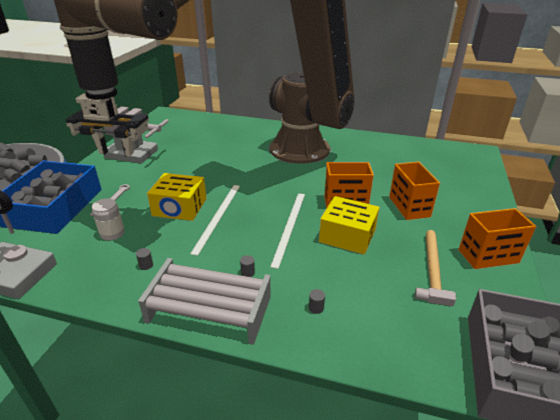

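View pics/top6.png

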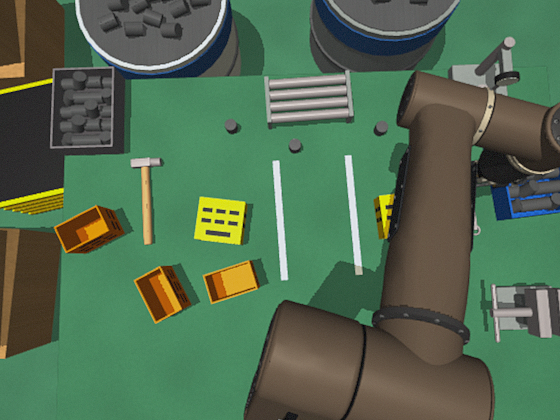

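move_arm(rows=[[0,3,-6,-0.175,0,0],[0,6,-12,-0.35,0,0],[0,9,-18,-0.525,0,0],[0,12,-24,-0.7,0,0],[0,14,-30,-0.875,0,0],[0,16,-36,-1.05,0,0],[0,18,-42,-1.225,0,0],[0,20,-48,-1.4,0,0],[0,21,-52,-1.571,0,0],[0,21,-52,-1.571,0,0],[0,21,-52,-1.571,0,0]])

```text
clock: 13.3
position: [0.5111, -0.3651, 0.2009]
eef_rot: [-1.275, 1.166, 1.274]
force: [0.3, -0.9, 1.2]
finger_gap: 0.06
```

Run:
```python
from h import *
o=where();print(o['qpos'].round(3))
for q in ([.51,-.367,.035],[.506,-.327,.035]):print(tof(o['position'],o['eef_rot'],q).round())
for n in ("scene",):
    p,d=get_image(n); cv2.imwrite(f"pics/{n}7.png",p[:,:,::-1]); lying(n,p,d,-.38,-.12)
```

```text
13.3 [ 0.5111 -0.3651  0.2009] yaw 1.66 xz -1.0 [ 0.3 -0.9  1.2] 0.06
[-0.31   0.299 -0.135  0.    -1.137  0.399]
[166.   1.  -2.]
[166.   2.  38.]
scene 978 ((492.943115234375, -258.56744384765625), (125.66250610351562, 133.81431579589844), 4.618319511413574) 0.07808433752483873 [[425.0, -197.0], [436.0, -330.0], [561.0, -320.0], [550.0, -187.0]]
```

View pics/scene7.png

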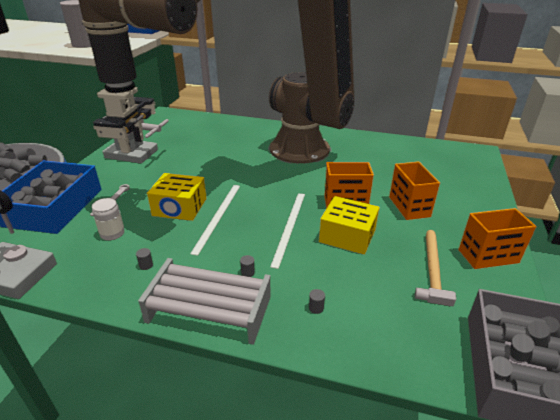

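The gripper is turned and hovers to the right of the stamped crate at (178,196). I descend and start the push.

move_arm(rows=[[50,0,-4,0,0,0],[100,0,-4,0,0,0],[145,0,-4,0,0,0],[166,0,-4,0,0,0],[166,0,-4,0,0,0],[166,0,6,0,0,0],[166,0,16,0,0,0],[166,0,26,0,0,0],[166,0,36,0,0,0],[166,0,48,0,0,0],[166,0,60,0,0,0],[166,0,60,0,0,0]])

```text
clock: 14.85
position: [0.5048, -0.3045, 0.0343]
eef_rot: [-1.276, 1.164, 1.278]
force: [-0.4, -0.2, -0.4]
finger_gap: 0.0597
```

Run:
```python
from h import *
o=where()
for n in ("scene",):
    p,d=get_image(n); cv2.imwrite(f"pics/{n}8.png",p[:,:,::-1]); lying(n,p,d,-.38,-.05)
```

```text
14.85 [ 0.5048 -0.3045  0.0343] yaw 1.663 xz -1.0 [-0.4 -0.2 -0.4] 0.06
scene 965 ((490.08013916015625, -226.48126220703125), (127.26856231689453, 130.72401428222656), 5.472967624664307) 0.07809199481265561 [[421.0, -167.0], [433.0, -298.0], [560.0, -285.0], [547.0, -155.0]]
```

View pics/scene8.png

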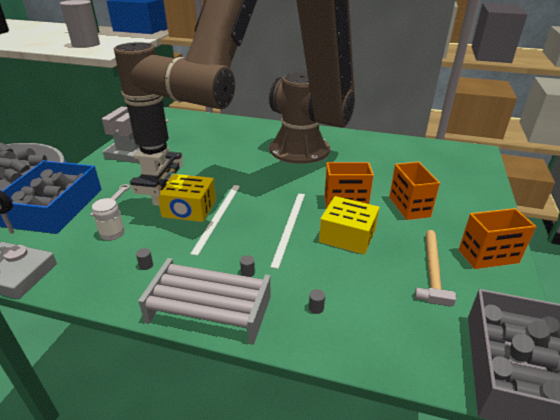

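The crate slid straight, 32 mm with its yaw unchanged. About 205 mm remain.

move_arm(rows=[[0,0,10,0,0,0],[0,0,22,0,0,0],[0,0,34,0,0,0],[0,0,46,0,0,0],[0,0,58,0,0,0],[0,0,70,0,0,0],[0,0,82,0,0,0],[0,0,94,0,0,0],[0,0,106,0,0,0],[0,0,118,0,0,0],[0,0,130,0,0,0],[0,0,138,0,0,0]])

```text
clock: 16.4
position: [0.4925, -0.1677, 0.0346]
eef_rot: [-1.277, 1.164, 1.277]
force: [0.6, -1.6, -0.7]
finger_gap: 0.0599
```

Run:
```python
from h import *
o=where()
for n in ("scene",):
    p,d=get_image(n); cv2.imwrite(f"pics/{n}9.png",p[:,:,::-1]); lying(n,p,d,-.28,.08)
    print([(np.round(r["position"],3).tolist(),round(r["confidence"],2)) for r in mark_of(n,"crate_a")])
```

```text
16.4 [ 0.4925 -0.1677  0.0346] yaw 1.663 xz -1.0 [ 0.6 -1.6 -0.7] 0.06
scene 940 ((477.27716064453125, -89.1365966796875), (126.91968536376953, 129.14720153808594), 5.737202167510986) 0.07827750270139561 [[408.0, -31.0], [421.0, -160.0], [547.0, -147.0], [534.0, -19.0]]
[([0.294, 0.426, -0.001], 0.95), ([0.537, -0.087, 0.038], 0.82), ([0.317, 0.229, 0.004], 0.79), ([0.55, 0.251, 0.042], 0.68), ([0.473, 0.633, -0.005], 0.55)]
```

View pics/scene9.png

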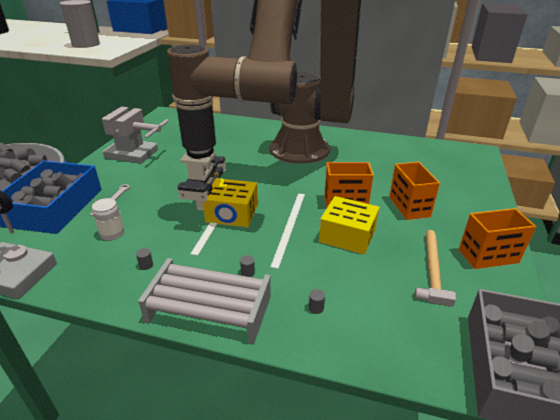

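The base centre is at y = -0.087, and the target is about -0.019. I push 68 mm more, then retreat and lift.

move_arm(rows=[[0,0,10,0,0,0],[0,0,20,0,0,0],[0,0,30,0,0,0],[0,0,40,0,0,0],[0,0,50,0,0,0],[0,0,58,0,0,0],[0,0,64,0,0,0],[0,0,68,0,0,0],[0,0,68,0,0,0]])

```text
clock: 17.62
position: [0.4861, -0.1003, 0.0344]
eef_rot: [-1.276, 1.164, 1.277]
force: [0.1, 0.0, -0.2]
finger_gap: 0.0599
```

move_arm(rows=[[0,0,-15,0,0,0],[0,0,-40,0,0,0],[0,0,-55,0,0,0],[-40,0,-65,0,0,0],[-90,0,-90,0,0,0],[-140,0,-140,0,0,0],[-170,0,-190,0,0,0],[-170,0,-230,0,0,0],[-170,0,-260,0,0,0],[-170,0,-260,0,0,0]])

```text
clock: 18.88
position: [0.5095, -0.3618, 0.2036]
eef_rot: [-1.273, 1.166, 1.275]
force: [0.4, -0.4, -0.5]
finger_gap: 0.06
```

Run:
```python
from h import *
o=where()
for n in ("scene","top"):
    p,d=get_image(n); cv2.imwrite(f"pics/{n}10.png",p[:,:,::-1]); lying(n,p,d,-.2,.12);lying(n,p,d,.13,.35)
    for l in ("crate_a","billet1","hammer","paint_can","wrench"):print(l,[(np.round(r["position"],3).tolist(),round(r["confidence"],2)) for r in mark_of(n,l)])
```

```text
18.875 [ 0.5095 -0.3618  0.2036] yaw 1.659 xz -1.0 [ 0.4 -0.4 -0.5] 0.06
scene 1070 ((470.60400390625, -22.30664825439453), (127.49359130859375, 129.3710174560547), 5.727794647216797) 0.07831718305601648 [[401.0, 36.0], [414.0, -93.0], [540.0, -80.0], [528.0, 48.0]]
scene 1313 ((490.84002685546875, 262.29046630859375), (130.69137573242188, 126.6114273071289), 81.99064636230469) 0.0785652985528893 [[419.0, 206.0], [544.0, 189.0], [563.0, 318.0], [437.0, 336.0]]
crate_a [([0.294, 0.425, 0.002], 0.78), ([0.549, 0.251, 0.04], 0.75), ([0.527, -0.019, 0.04], 0.61), ([0.318, 0.234, 0.004], 0.58)]
billet1 [([0.713, 0.04, 0.002], 0.83), ([0.776, 0.228, 0.002], 0.79), ([0.761, -0.22, 0.002], 0.57)]
hammer [([0.556, 0.49, -0.001], 0.73)]
paint_can [([0.663, -0.38, 0.001], 0.86)]
wrench [([0.525, -0.482, 0.002], 0.46)]
top 1682 ((470.28857421875, -25.75312042236328), (119.78287506103516, 130.38729858398438), 5.396228313446045) 0.0798399845589628 [[405.0, 34.0], [417.0, -96.0], [536.0, -85.0], [524.0, 45.0]]
top 1669 ((489.636474609375, 259.5932312011719), (130.9364471435547, 120.21804809570312), 81.49212646484375) 0.07941261825698587 [[421.0, 204.0], [539.0, 186.0], [559.0, 315.0], [440.0, 333.0]]
crate_a [([0.53, -0.02, 0.04], 0.95), ([0.475, 0.634, -0.007], 0.95), ([0.317, 0.229, 0.001], 0.89), ([0.291, 0.423, -0.004], 0.86), ([0.549, 0.252, 0.042], 0.56)]
billet1 [([0.775, 0.234, -0.002], 0.65), ([0.758, -0.219, 0.004], 0.61), ([0.71, 0.036, 0.0], 0.45), ([0.53, -0.022, 0.038], 0.38)]
hammer [([0.562, 0.488, 0.0], 0.95)]
paint_can []
wrench [([0.521, -0.479, 0.001], 0.51)]
```

View pics/scene10.png

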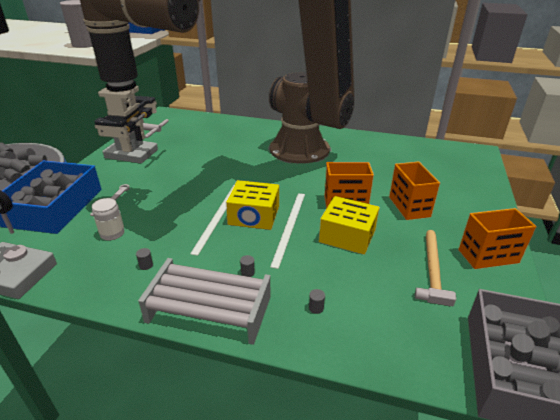

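View pics/top10.png

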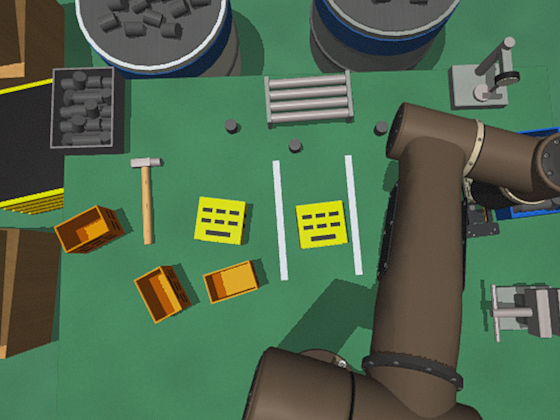

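The stamped crate lies between the lines: top (321,224), with the stamp at scene (249,215). Its base centre is (0.530, -0.020), about 1 mm off the lane centre line. The robot is clear of everything.

```bash
python3 -c "
from workcell import hand_in
print(hand_in())"
```

```text
the job is handed in; nothing more can be done
None
```

I tipped the left crate and then the right one onto their near sides by pushing their far faces with the fingertips at 100 mm height. The stamp was on the right-hand crate. I pushed that crate about 236 mm sideways into the dispatch lane, backed the arm away and handed the job in at about 19 s of the 64 s allowed.

- **Stamped crate:** its base centre is at about (0.530, -0.020). That is within a few mm of the lane's centre line and about 40 mm along the lane. It lies flat, with its top at 80 mm.
- **Plain crate:** its base centre is at about (0.549, 0.251), roughly 270 mm from the centre line. It lies where it fell, flat.
- **Other things:** the billets, hammer, can and wrench read within about 5 mm of their starting positions.
- **Checks that failed or disagreed:** the can could only be checked in the scene camera, because the arm hid it from the top one. In the last top picture the network also reported the stamped crate as a billet, at low confidence (0.38).

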